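# Stack two drilled plates on a chassis's standoffs

## Robot

A 6-joint arm with a two-finger parallel gripper is mounted at the origin on the work surface. World frame = base frame: x ahead of the robot, y to its left, z up, the work surface at z = 0. Lengths are in mm, angles in rad, forces in N, time in s.
With the tool pointing down it reaches from about 325 to 875 mm from the base axis. Payload 4.4 kg.
Tool frame: the origin (TCP) lies on the centre line of the jaws, within the pads' length; the fingertips stand ahead of it and the grasp point (between the pads) lies 6 mm ahead of it (ctrl.tcp_to_tips is the z of the fingertips in the tool frame, in mm); z points along the fingers, y is the direction in which the jaws open and shut (so a half turn about z gives the same grasp; the last joint's range is limited). The gripper opens to 85 mm and grips with 20 to 120 N. Pads are 22 mm wide; open, the fingers measure 114 mm over their backs; the gripper's body (76 mm by 85 mm) begins 54 mm behind the grasp point. The pads swing forward as they close: fully open they stand 13 mm farther back than shut.
Start: joints at [0.959, 0.207, 1.542, -0, 1.393, -0.15], TCP at [256.207, 514.768, 256.282] pointing down, gripper open.
Joint ranges: [-2.73, 2.73], [-0.86, 2.22], [0.23, 2.46], [-1.11, 4.25], [0.08, 2.63], [-2.82, 2.82]. Speed limits (rad/s): [2.79, 2.79, 3.14, 3.14, 3.14, 3.14].

## Interface

Orientations are given as a 3x3 rotation matrix whose columns are the frame's x, y, z axes.
In Python, from plant import ctrl, sensors, optics gives the robot as it stands. Calls block until the motion is done:
- ctrl.move_ptp(position, orientation): joint-space move of the TCP to a pose.
- ctrl.move_l(position, rot=None, vel=150, threshold=None): straight line of the TCP; rot=None keeps the orientation; vel is the mean speed in mm/s. With threshold (N) it stops when the force on the tool has changed by that much, and returns True; else False.
- ctrl.set_joints(angles): joint-space move.
- ctrl.gripper_to(opening, force=None): finger opening in mm; force is the grip in N (None keeps the last); returns when the fingers have stopped.
- ctrl.hold(seconds).
- ctrl.solve_ik(position, orientation): joint angles nearest the present ones, or None.
- sensors.read_state(): the state.
- optics.grab_frame(name): name is "scene" or "top" or "wrist"; returns (picture, depth): 384x512x3 uint8, red, green, blue; 384x512 float32, mm along the optical axis (not along the pixel's ray), 0 where there is no reading.
- optics.camera_params(name): a dict with "mtx" (3x3 intrinsics, pixels), "R" (3x3) and "t" (3): a world point X has camera coordinates R X + t; the wrist camera has in their place "T_tool_cam" (4x4, takes a point from camera to tool coordinates, whose origin is the TCP and whose axes are the flange's). Camera axes: x right, y down, z forward; pixel columns grow to the right and rows downward; lengths in mm; the calibration is good to about 2 mm. A picture is of the moment at which its call begins: read the wrist's pose just before it. camera_params takes no time and is no camera call.
A pose or a line that the arm cannot do raises ctrl.MotionError and nothing moves.
- ctrl.finish_job(): hands the job in, once; it reports no verdict.
The state is a dict: "t": time; "q": joint angles; "qvel": joint speeds; "tau": joint torques, N m; "eef_pos": TCP position; "eef_rot": TCP orientation; "force": force on the tool from outside, world axes, zero at the start; "wrist_torque": the same for the moment, N m; "grip_width": finger opening in mm.
Only numpy, scipy, OpenCV 4.12 (cv2) and the standard library are available. Lean on these libraries where they do the work, as an engineer would, in place of code of your own. Each camera call takes 0.05 s, during which the arm holds its last target.

## Task

Assemble the controller stack: take the plate with the finned heat sink off the sloping rack and lower it gently over all four standoffs until it lies flat on their bottom collars, then lower the cover plate (the one with the bar handle) over the same standoffs until it lies flat on their shoulders. Both plates lie handle or heat sink upward with their holes on the matching standoffs; lower them, do not drop them. Do not touch the upright column, and leave the multimeter, bottle, solder spool and screwdriver where they are.

Things in the scene. Friction and masses are not known exactly. Their poses are not given: they have to be found in the camera images.
- base: Fixed grey chassis base, level on the bench, 170 x 120 x 12 mm, with four upright steel standoffs at (x, y) = (-60, -36), (-60, 36), (60, -24), (60, 24) mm. Origin: centre of its underside; z up; x along its length towards the end whose two standoffs are closer together, within 46 degrees of straight away from the robot. Left or right of the column.
- base_collars (a point): Point on the base's z axis 20 mm above its underside: the height of the tops of the collars (22 mm in diameter, round the foot of each standoff), where the heat-sink plate's underside comes to rest. Above the collars each standoff is 14 mm in diameter up to 60 mm above the base's underside.
- base_shoulders (a point): Point on the base's z axis 64 mm above its underside: the height of the flat shoulders where the cover plate's underside comes to rest. A cone narrows each standoff from 14 mm at 60 mm to 11 mm at 64 mm; above the shoulder it is 7 mm in diameter to 80 mm, then a cone to a 2 mm tip at 86 mm.
- rack: Fixed dark steel rack, 270 mm wide, on whose sloping face the two plates lie side by side; across the column from the base. The face, 30 degrees from level, faces away from the robot: high edge (about 110 mm) nearest the robot, a lip 10 mm high at its low far edge. Origin: on the bench, 66 mm under the face's centre; x level, towards the lip (within 15 degrees of straight away); y along the width.
- sink_plate: Heat-sink plate, the lower one: aluminium, 150 (x) x 100 (y) x 5 mm, four holes 16.4 mm in diameter at the same (x, y) as the base's standoffs. Origin: centre of its underside; z out of its upper face; x towards the end with the closer holes, the low far end on the rack. About 0.28 kg. Starts on the rack's face, tilted 30 degrees, left or right of the cover plate.
- sink_grip (a point): Middle of the heat sink, 28 mm above the plate's underside. The finned heat sink is 50 mm along the plate's x, 40 mm across its y, and stands from 5 to 35 mm above the underside: grip it across y. Axes as the plate's.
- cover_plate: Cover plate, the upper one: aluminium, 150 (x) x 100 (y) x 5 mm, four holes 9.2 mm in diameter at the same (x, y) as the base's standoffs. Origin: centre of its underside; z out of its upper face; x towards the end with the closer holes, the low far end on the rack. About 0.25 kg. Starts on the rack's face, tilted 30 degrees, beside the heat-sink plate.
- cover_grip (a point): Middle of the bar handle, 34 mm above the plate's underside. The bar runs 80 mm along the plate's x, is 14 mm thick across its y, and lies from 28 to 40 mm above the underside on two feet, 12 mm long, at x = -34 and +34 mm: grip it across y. Axes as the plate's.
- sink_plate_end (a point): Point on the heat-sink plate's underside at plate x = +70 mm, y = 0: the end with the closer holes.
- cover_plate_end (a point): Point on the cover plate's underside at plate x = +70 mm, y = 0: the end with the closer holes.
- column: Fixed upright column between the rack and the base, a tube 34 mm in diameter on a foot 68 mm in diameter and 12 mm high, with a collar 44 mm in diameter on top; 327 mm high. Origin: centre of its underside. Nothing may touch it.
- meter: Black hand multimeter lying flat near the robot, 140 (x) x 70 (y) x 34 mm, 43 mm high with its dial. Origin: centre of its underside. Leave alone.
- bottle: Closed amber bottle, 60 mm in diameter, 140 mm high, upright at the far left. Origin: centre of its underside. Leave alone.
- spool: Grey solder spool, 60 mm in diameter, 50 mm high, upright on the far side of the bench. Origin: centre of its underside. Leave alone.
- driver: Screwdriver, 190 mm long, lying along its x axis on the far side of the bench, about 30 mm thick. Origin: on the bench under the tool. Leave alone.
Mind the look-alikes: they are no part of the job. Of the things shaped like the base, the grey one is meant.

How it is judged:
By the outcome, as a careful person would: the job done as asked, in the order asked, and still so for the second after the job is handed in, with the robot touching nothing.
It also fails if it takes over 72 s, if anything falls off the work surface, if the arm or the gripper's body presses on something with over 40 N, if the wrist force passes 120 N, or if a joint passes its speed limit or range.

## Working session

There is one attempt and no reset: what is moved stays moved. The work goes in short steps, each a Python script; the robot and the scene stay as the last script left them, time stands still between calls to the robot, and variables do not carry over. Pictures are saved under pics/ and viewed, and the job is handed in when it is done.

```bash
ls; mkdir -p pics
python3 - <<'E'
from plant import ctrl,sensors,optics
import cv2,numpy as np
s=sensors.read_state();print(s['t'],s['force'],s['grip_width'],ctrl.tcp_to_tips)
for n in("scene","top"):
    im,d=optics.grab_frame(n);cv2.imwrite(f"pics/{n}0.png",cv2.cvtColor(im,cv2.COLOR_RGB2BGR));np.savez(f"{n}0.npz",im=im,d=d)
    p=optics.camera_params(n);print(n,p, -p['R'].T@p['t'])
print(optics.camera_params("wrist"))
E
```

```text
pics
0.0 [-0.23710395 -1.00468638 -0.39030722] 85.53586699749613 25.0
scene {'mtx': array([[379.27019903,   0.        , 249.53591757],
       [  0.        , 379.27019903, 185.87975354],
       [  0.        ,   0.        ,   1.        ]]), 'R': array([[ 0.43211785,  0.90177016,  0.00920564],
       [ 0.69508249, -0.32653707, -0.64049502],
       [-0.57457332,  0.28316801, -0.76790714]]), 't': array([-228.70609979, -302.32538442, 1610.30097819])} [1234.20504544 -348.46583128 1045.02910426]
top {'mtx': array([[388.03277625,   0.        , 255.08827131],
       [  0.        , 388.03277625, 196.37078046],
       [  0.        ,   0.        ,   1.        ]]), 'R': array([[ 9.61471498e-04, -9.99962557e-01,  8.59997813e-03],
       [-9.88270228e-01, -2.26348223e-03, -1.52698507e-01],
       [ 1.52712255e-01, -8.35228708e-03, -9.88235400e-01]]), 't': array([  -7.03148741,  533.62380453, 1374.70789794])} [ 317.43653563    5.65857889 1440.07903866]
{'mtx': array([[276.19934314,   0.        , 250.30228814],
       [  0.        , 276.19934314, 194.16781967],
       [  0.        ,   0.        ,   1.        ]]), 'T_tool_cam': array([[ 1.17956455e-03, -9.63085823e-01, -2.69191949e-01,
         6.93014663e+01],
       [ 9.99999130e-01,  9.76856754e-04,  8.86975392e-04,
        -1.62719187e+00],
       [-5.91271453e-04, -2.69192761e-01,  9.63086137e-01,
        -1.18574372e+02],
       [ 0.00000000e+00,  0.00000000e+00,  0.00000000e+00,
         1.00000000e+00]])}
```

View pics/scene0.png

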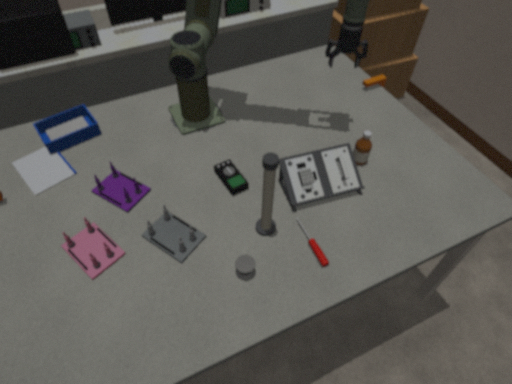

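View pics/top0.png

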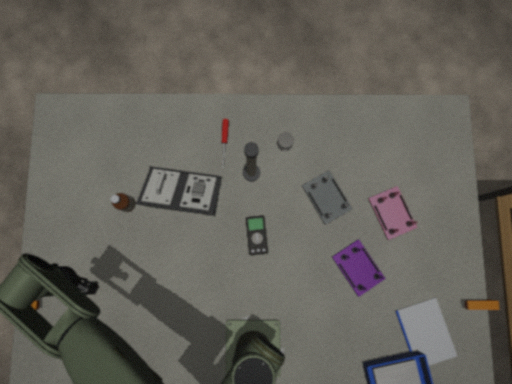

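```bash
cat > h.py <<'E'
import numpy as np,cv2
from plant import ctrl,sensors,optics
def cam(n,s=None):
    p=optics.camera_params(n)
    if n!="wrist": return p['mtx'],p['R'],np.array(p['t'])
    T=np.eye(4);T[:3,:3]=s['eef_rot'];T[:3,3]=s['eef_pos'];W=np.linalg.inv(T@p['T_tool_cam'])
    return p['mtx'],W[:3,:3],W[:3,3]
def ray(c,px):
    K,R,t=c;px=np.atleast_2d(np.asarray(px,float))
    d=(np.linalg.inv(K)@np.c_[px,np.ones(len(px))].T).T@R
    return -R.T@t,d
def onplane(c,px,n,h):
    n=np.asarray(n,float);o,d=ray(c,px);return o+d*((h-n@o)/(d@n))[:,None]
def onz(c,px,z): return onplane(c,px,[0,0,1],z)
def proj(c,X):
    K,R,t=c;q=(np.atleast_2d(X)@R.T+t)@K.T;return q[:,:2]/q[:,2:]
def cloud(c,d):
    K,R,t=c;v,u=np.mgrid[:384,:512];q=np.stack([(u-K[0,2])/K[0,0]*d,(v-K[1,2])/K[1,1]*d,d],-1);return (q-t)@R
def snap(n,name):
    s=sensors.read_state();im,d=optics.grab_frame(n)
    np.savez(name+'.npz',im=im,d=d,pos=s['eef_pos'],rot=s['eef_rot']);cv2.imwrite(f'pics/{name}.png',cv2.cvtColor(im,cv2.COLOR_RGB2BGR));return s,im,d
def load(name):
    z=np.load(name+'.npz');return (dict(eef_pos=z['pos'],eef_rot=z['rot']) if 'pos' in z else None),z['im'],z['d']
def crop(im,u0,v0,u1,v1,k,name):
    cv2.imwrite(f'pics/{name}.png',cv2.cvtColor(cv2.resize(im[v0:v1,u0:u1],None,fx=k,fy=k,interpolation=cv2.INTER_CUBIC),cv2.COLOR_RGB2BGR))
E
python3 - <<'E'
from h import *
_,im,d=load('top0');crop(im,120,90,360,250,3,'top0c')
c=cam('top');P=cloud(c,d)
for n,(u,v) in dict(sink=(200,192),cover=(160,188),base=(327,197),coltop=(251,148),colfoot=(252,174),pink=(393,212),purple=(358,268),meter=(257,236)).items(): print(n,P[v,u].round(),onz(c,(u,v),0)[0].round())
E
```

```text
sink [537. 185. 114.] [556. 200.   0.]
cover [551. 324. 111.] [571. 351.   0.]
base [ 537. -275.    8.] [ 538. -277.    0.]
coltop [634.   8. 327.] [727.   9.   0.]
colfoot [615.   5.  49.] [626.   5.   0.]
pink [ 481. -520.    8.] [ 482. -523.    0.]
purple [ 276. -378.   18.] [ 276. -383.    0.]
meter [390. -13.  42.] [392. -14.   0.]
```

View pics/top0c.png

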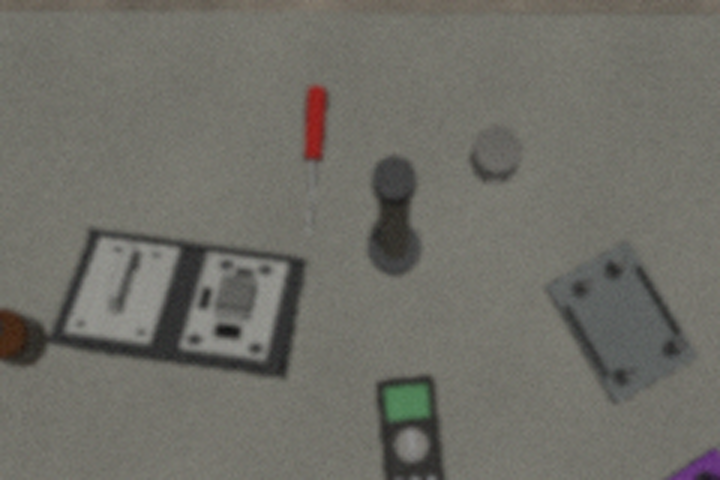

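Run:
```python
from h import *
np.set_printoptions(precision=3,suppress=True)
s=sensors.read_state();print(s['eef_rot'])
yaw=np.radians(-8.5);xr=np.array([np.cos(yaw),np.sin(yaw),0]);
n=np.array([0,0,.866])+.5*xr; dx=.866*xr-np.array([0,0,.5])
def rot(x,z): y=np.cross(z,x);return np.c_[x,y,z]
g={'mid':np.array([545,255,75]),'sink':np.array([540,190,90]),'cover':np.array([550,320,90])}
for k,p in g.items():
  for sg in(1,-1):
    for h in (20,150,220):
      print(k,sg,h,(p+n*h).round(),ctrl.solve_ik(p+n*h,rot(sg*dx,-n)))
for a in (-10,20,30,40):
  a=np.radians(a);x=np.array([np.cos(a),np.sin(a),0])
  for sg in (1,-1):
    for z in (60,300,400): print('base',sg,z,ctrl.solve_ik(np.array([537,-275,z]),rot(sg*x,np.array([0,0,-1.]))))
```

```text
[[-0.895  0.446 -0.001]
 [ 0.446  0.895 -0.002]
 [ 0.    -0.002 -1.   ]]
mid 1 20 [555. 254.  92.] [0.203 0.733 1.226 0.174 1.677 1.897]
mid 1 150 [619. 244. 205.] [0.175 0.743 0.963 0.171 1.931 1.914]
mid 1 220 [654. 239. 266.] [0.161 0.784 0.773 0.176 2.081 1.928]
mid -1 20 [555. 254.  92.] [ 0.203  0.733  1.226  0.174  1.677 -1.245]
mid -1 150 [619. 244. 205.] [ 0.175  0.743  0.963  0.171  1.931 -1.228]
mid -1 220 [654. 239. 266.] [ 0.161  0.784  0.773  0.176  2.081 -1.214]
sink 1 20 [550. 189. 107.] [0.115 0.673 1.293 0.131 1.683 1.815]
sink 1 150 [614. 179. 220.] [0.093 0.685 1.026 0.129 1.939 1.827]
sink 1 220 [649. 174. 281.] [0.083 0.727 0.837 0.132 2.087 1.837]
sink -1 20 [550. 189. 107.] [ 0.115  0.673  1.293  0.131  1.683 -1.326]
sink -1 150 [614. 179. 220.] [ 0.093  0.685  1.026  0.129  1.939 -1.314]
sink -1 220 [649. 174. 281.] [ 0.083  0.727  0.837  0.132  2.087 -1.304]
cover 1 20 [560. 319. 107.] [0.286 0.769 1.13  0.215 1.721 1.986]
cover 1 150 [624. 309. 220.] [0.253 0.793 0.851 0.214 1.978 2.009]
cover 1 220 [659. 304. 281.] [0.237 0.846 0.64  0.224 2.135 2.03 ]
cov
[... 724 characters left out ...]
[-0.617  0.488  1.612 -0.     1.041 -2.537]
base -1 300 [-0.617  0.237  1.415 -0.     1.49  -2.537]
base -1 400 [-0.617  0.199  1.259 -0.     1.683 -2.537]
base 1 60 [-0.617  0.488  1.612 -0.     1.041  0.431]
base 1 300 [-0.617  0.237  1.415 -0.     1.49   0.431]
base 1 400 [-0.617  0.199  1.259 -0.     1.683  0.431]
base -1 60 [-0.617  0.488  1.612 -0.     1.041 -2.711]
base -1 300 [-0.617  0.237  1.415 -0.     1.49  -2.711]
base -1 400 [-0.617  0.199  1.259 -0.     1.683 -2.711]
base 1 60 [-0.617  0.488  1.612 -0.     1.041  0.256]
base 1 300 [-0.617  0.237  1.415 -0.     1.49   0.256]
base 1 400 [-0.617  0.199  1.259 -0.     1.683  0.256]
base -1 60 None
base -1 300 None
base -1 400 None
```

```bash
cat >> h.py <<'E'
np.set_printoptions(precision=3,suppress=True)
def rot(x,z): x=np.asarray(x,float);y=np.cross(z,x);return np.c_[x,y,z]
E
python3 - <<'E'
from h import *
yaw=np.radians(-8.5);xr=np.array([np.cos(yaw),np.sin(yaw),0]);
n=np.array([0,0,.866])+.5*xr; n/=np.linalg.norm(n);dx=.866*xr-np.array([0,0,.5]);dx/=np.linalg.norm(dx)
ctrl.move_ptp(np.array([540,255,70])+n*170,rot(dx,-n))
s,im,d=snap('wrist','w1');print(s['t'],s['eef_pos'])
cv2.imwrite('pics/w1b.png',cv2.cvtColor(cv2.resize(im,(800,600),interpolation=cv2.INTER_CUBIC),cv2.COLOR_RGB2BGR))
E
```

```text
1.8917 [623.669 243.371 217.445]
```

View pics/w1b.png

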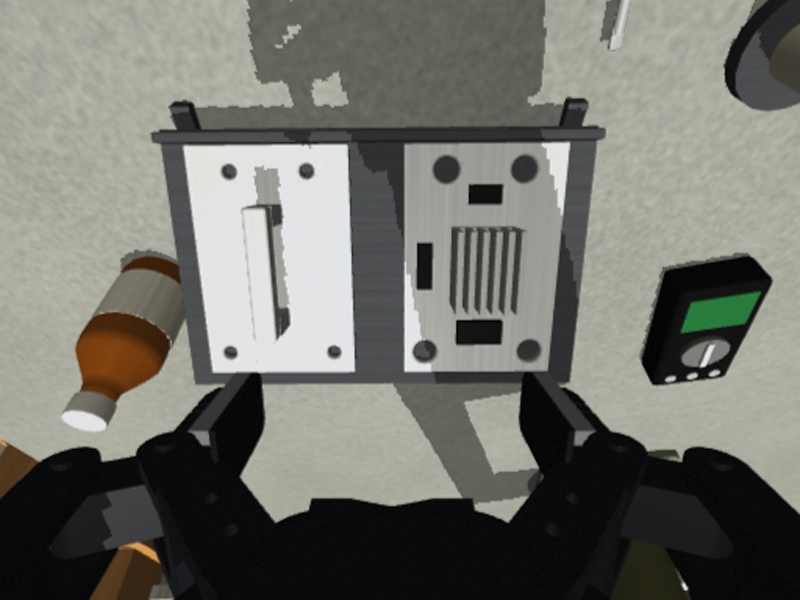

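```bash
cat > m1.py <<'E'
from h import *
s,im,d=load('w1');c=cam('wrist',s);P=cloud(c,d)
k=512/800
g=cv2.cvtColor(im,cv2.COLOR_RGB2GRAY)
def hole(u,v,r=9):
    u0,v0=int(u*k),int(v*k);w=g[v0-r:v0+r+1,u0-r:u0+r+1].astype(float)
    t=(np.percentile(w,90)+w.min())/2
    m=(w<t).astype(np.uint8);n,l,st,ce=cv2.connectedComponentsWithStats(m)
    L=l[r-2:r+3,r-2:r+3];i=np.bincount(L[L>0]).argmax()
    ww=np.clip(t*1.2-w,0,None)*(cv2.dilate((l==i).astype(np.uint8),np.ones((3,3))))
    yy,xx=np.mgrid[-r:r+1,-r:r+1]
    return np.array([u0+(xx*ww).sum()/ww.sum(),v0+(yy*ww).sum()/ww.sum()]),st[i]
S=[(524,169),(446,169),(424,351),(528,350)] # (+,-),(+,+),(-,+),(-,-)
C=[(306,171),(229,171),(231,352),(334,352)]
XY=np.array([(60,-24),(60,24),(-60,36),(-60,-36.)])
# plane from depth: cover+sink plate points
def region(x0,y0,x1,y1): return P[int(y0*k):int(y1*k),int(x0*k):int(x1*k)].reshape(-1,3)
A=region(205,200,235,330); A2=region(300,200,340,330); B=region(540,200,550,330); B2=region(420,300,445,335)
for nm,Q in(('cover',np.r_[A,A2]),('sink',np.r_[B,B2])):
    Q=Q[np.isfinite(Q).all(1)&(Q[:,2]>20)]
    m=Q.mean(0);_,sv,V=np.linalg.svd(Q-m);n=V[2]*np.sign(V[2,2]);print(nm,'plane n',n,'tilt',np.degrees(np.arccos(n[2])),'yaw',np.degrees(np.arctan2(n[1],n[0])),'h',n@m,sv[2]/len(Q)**.5)
    H=S if nm=='sink' else C
    px=[];
    for h in H:
        p,st=hole(*h);px.append(p);print('  ',p,st)
    X=onplane(c,px,n,n@m)
    # fit
    cen=X.mean(0);ex=(X[0]+X[1]-X[2]-X[3]);ex-=n*(ex@n);ex/=np.linalg.norm(ex);ey=np.cross(n,ex)
    loc=np.c_[(X-cen)@ex,(X-cen)@ey];print(loc)
    a=np.linalg.svd((XY-XY.mean(0)).T@loc);R=a[2].T@a[0].T;th=np.arctan2(R[1,0],R[0,0])
    xx=np.cos(th)*ex+np.sin(th)*ey
    res=loc-(XY-XY.mean(0))@R.T;print('rms',np.abs(res).max(),'centre top',cen,'x',xx,'yaw',np.degrees(np.arctan2(xx[1],xx[0])))
    # solvePnP check
    ok,rv,tv=cv2.solvePnP(np.c_[XY,np.zeros(4)],np.array(px),c[0],None,flags=cv2.SOLVEPNP_IPPE)
    Rw=c[1].T@cv2.Rodrigues(rv)[0];tw=c[1].T@(tv[:,0]-c[2]);print('pnp',tw,Rw[:,0],Rw[:,2])
E
python3 m1.py
```

```text
cover plane n [0.226 0.102 0.969] tilt 14.37679164566088 yaw 24.37995937939646 h 232.35238525794395 19.956820099236406
   [195.628 109.218] [ 5  5 10 10 74]
   [145.975 109.531] [ 5  5  9 10 72]
   [147.191 225.25 ] [ 6  6  8  8 51]
   [213.381 224.838] [ 6  5  8  8 55]
[[ 70.836 -23.099]
 [ 64.725  23.099]
 [-76.209  40.294]
 [-59.352 -40.294]]
rms 14.913657859784983 centre top [562.544 328.857  73.733] x [ 0.961 -0.189 -0.204] yaw -11.104591249462759
pnp [566.216 327.865  71.206] [ 0.859 -0.118 -0.499] [ 0.494 -0.07   0.867]
sink plane n [ 0.083 -0.26   0.962] tilt 15.83678298587563 yaw -72.28788752843015 h 73.0264369255447 14.349513213772767
   [335.142 107.607] [  1   0  17  18 240]
   [285.279 107.977] [  1   1  17  18 240]
   [271.886 224.276] [  2   2  16  15 185]
   [337.87  223.719] [  3   2  15  15 173]
[[ 65.518 -22.256]
 [ 74.307  22.256]
 [-55.688  40.91 ]
 [-84.138 -40.91 ]]
rms 22.108455336907063 centre top [549.278 194.961  81.187] x [ 0.989 -0.098 -0.112] yaw -5.659260080691668
pnp [547.627 194.129  69.735] [ 0.849 -0.116 -0.516] [ 0.51  -0.082  0.857]
```

```bash
cat >> m1.py <<'E'
print('----')
from scipy.optimize import brentq
PX={nm:np.array([hole(*h)[0] for h in H]) for nm,H in(('sink',S),('cover',C))}
for yawd in (-7.5,-8.2):
  yaw=np.radians(yawd);n=np.array([.5*np.cos(yaw),.5*np.sin(yaw),np.cos(np.pi/6)])
  for nm,px in PX.items():
    f=lambda h:(lambda X:np.linalg.norm(X[0]+X[1]-X[2]-X[3])/2-120)(onplane(c,px,n,h))
    h=brentq(f,200,450)
    X=onplane(c,px,n,h);e=(X[0]+X[1]-X[2]-X[3]);e/=np.linalg.norm(e)
    pts=P[80:240,(260 if nm=='sink' else 130):(350 if nm=='sink' else 220)].reshape(-1,3)
    hd=pts@n; hist,ed=np.histogram(hd[(hd>280)&(hd<420)],60)
    print(yawd,nm,'h',h,'depth mode',ed[hist.argmax()],'c',X.mean(0),'x',e,'yaw',np.degrees(np.arctan2(e[1],e[0])),np.linalg.norm(X[0]-X[1]),np.linalg.norm(X[2]-X[3]))
E
python3 m1.py | sed -n '/----/,$p'
```

```text
----
-7.5 sink h 320.2987583928808 depth mode 320.2936710918748 c [548.182 194.324  70.708] x [ 0.858 -0.114 -0.5  ] yaw -7.573911795492059 47.929199373589064 71.20132694239432
-7.5 cover h 320.91081491739516 depth mode 321.7644061455382 c [566.204 327.896  71.164] x [ 0.858 -0.118 -0.5  ] yaw -7.805668457035941 48.1431216303628 72.02353028374327
-8.2 sink h 318.6667542718387 depth mode 319.61070741772244 c [548.179 194.304  70.709] x [ 0.859 -0.114 -0.5  ] yaw -7.565194141140446 47.98767741540469 71.28892743945228
-8.2 cover h 318.4543482535034 depth mode 319.3165693812153 c [566.201 327.876  71.165] x [ 0.858 -0.117 -0.5  ] yaw -7.797100800028917 48.06039286040584 71.89961176741579
```

Run:
```python
from h import *
s,im,d=load('w1');c=cam('wrist',s);P=cloud(c,d)
yaw=np.radians(-7.7);n=np.array([.5*np.cos(yaw),.5*np.sin(yaw),np.cos(np.pi/6)])
x=np.array([.866*np.cos(yaw),.866*np.sin(yaw),-.5]);y=np.cross(n,x)
for nm,o,u0,u1 in(('sink',(548.2,194.3,70.7),255,370),('cover',(566.2,327.9,71.2),110,230)):
    Q=P[85:245,u0:u1]-np.array(o);L=np.stack([Q@x,Q@y,Q@n+5],-1)
    print(nm)
    for X in range(70,-75,-10):
        print(X,[int(np.median(L[m][:,2])) if (m:=(abs(L[...,0]-X)<3)&(abs(L[...,1]-Y)<3)).sum()>0 else None for Y in range(50,-51,-5)])
```

```text
sink
70 [4, 6, 6, 5, 5, 5, 5, 5, 5, 5, 6, 5, 5, 5, 5, 5, 5, 5, 5, 5, 5]
60 [4, 5, 6, 5, 1, 1, 0, 5, 5, 5, 5, 5, 5, 5, 0, 0, 1, 5, 5, 6, 5]
50 [3, 6, 6, 6, 6, 5, 5, 6, 6, 10, 10, 10, 6, 5, 5, 5, 6, 5, 5, 5, 5]
40 [3, 6, 5, 6, 5, 6, 5, 6, 6, 10, 10, 10, 6, 5, 5, 6, 6, 5, 5, 6, 5]
30 [4, 6, 5, 5, 6, 5, 6, 6, 6, 6, 5, 5, 6, 5, 6, 5, 6, 5, 5, 5, 5]
20 [2, 6, 6, 6, 6, 6, 24, 31, 34, 34, 33, 35, 34, 33, 35, 7, 5, 6, 5, 6, 4]
10 [2, 6, 9, 9, 6, 6, 26, 32, 34, 34, 32, 35, 33, 33, 35, None, 5, 6, 5, 5, 5]
0 [5, 6, 9, 10, 6, 6, 22, 32, 35, 35, 34, 35, 35, 33, 36, None, 6, 5, 5, 6, 5]
-10 [5, 6, 9, 10, 6, 5, 23, 35, 35, 33, 33, 35, 35, 33, 35, None, 5, 5, 5, 5, 5]
-20 [4, 6, 5, 6, 6, 5, 26, 34, 35, 35, 31, 36, 34, 33, 35, None, 5, 6, 5, 5, 5]
-30 [3, 5, 5, 6, 5, 5, 6, 5, 5, 6, 6, 5, 4, 5, 6, 6, 5, 6, 5, 5, 5]
-40 [2, 6, 6, 5, 6, 6, 6, 9, 11, 11, 11, 11, 11, 11, 5, 5, 6, 6, 6, 6, 5]
-50 [2, 6, 6, 6, 6, 6, 5, 10, 11, 12, 12, 12, 12, 11, 6, 6, 6, 5, 6, 6, 5]
-60 [2, 5, 1, 1, 1, 6, 6, 6, 5, 6, 5, 6, 6, 6, 6, 6, 0, 1, 1, 5, 5]
-70 [5, 6, 5, 5, 5, 6, 6, 5, 6, 6, 6, 6, 6, 6, 6, 6, 6, 5, 5, 6, 5]
cover

[... 378 characters left out ...]
 None, 40, 40, 35, 6, 5, 5, 6, 5, 5, 5, 5, 4]
10 [5, 6, 5, 5, 5, 5, 6, 7, None, 40, 40, 37, 6, 5, 6, 5, 5, 5, 5, 5, 4]
0 [5, 6, 5, 6, 5, 5, 5, 6, None, 40, 40, 37, 6, 5, 5, 5, 5, 5, 5, 5, 4]
-10 [5, 6, 5, 5, 6, 6, 6, 6, None, 40, 40, 37, 6, 6, 6, 6, 5, 6, 6, 5, 5]
-20 [5, 6, 6, 5, 5, 5, 6, None, None, 40, 40, 37, 6, 6, 5, 5, 5, 6, 5, 5, 4]
-30 [5, 6, 6, 6, 5, 5, 5, None, None, 40, 41, 27, 13, 6, 5, 6, 5, 5, 5, 6, 4]
-40 [5, 6, 6, 6, 5, 5, 6, None, None, 40, 40, 25, 6, 5, 6, 5, 5, 5, 5, 5, 5]
-50 [5, 5, 5, 6, 5, 5, 6, 6, 6, 5, 6, 5, 6, 5, 5, 5, 5, 5, 5, 5, 2]
-60 [5, 6, 3, 1, 5, 5, 6, 6, 6, 6, 5, 5, 5, 6, 5, 5, 5, 1, 1, 5, 3]
-70 [5, 6, 5, 6, 5, 6, 5, 5, 5, 6, 5, 5, 5, 5, 5, 5, 5, 5, 5, 5, 4]
```

Run:
```python
from h import *
D=np.array([0,0,-1.])
ctrl.move_ptp(np.array([400,20,300.]),rot([1,0,0],D))
a=np.radians(30);x=np.array([np.cos(a),np.sin(a),0])
ctrl.move_ptp(np.array([537,-275,235])-20*x,rot(x,D))
s,im,d=snap('wrist','w2');print(s['t'],s['eef_pos'],s['eef_rot'])
cv2.imwrite('pics/w2b.png',cv2.cvtColor(cv2.resize(im,(800,600),interpolation=cv2.INTER_CUBIC),cv2.COLOR_RGB2BGR))
```

```text
4.4417 [ 520.154 -284.207  234.853] [[ 0.866  0.501 -0.   ]
 [ 0.501 -0.866  0.001]
 [ 0.    -0.001 -1.   ]]
```

View pics/w2b.png

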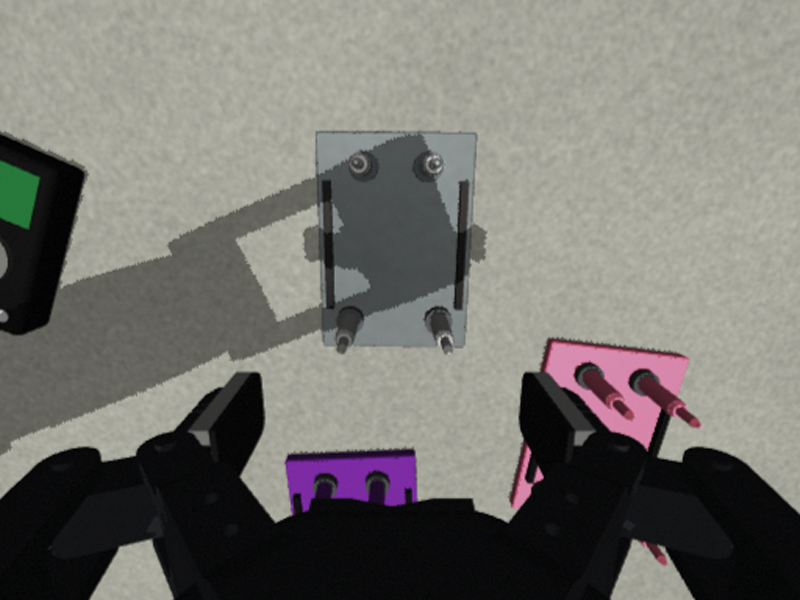

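Run:
```python
from h import *
s,im,d=load('w2');
a=cv2.resize(im[78:128,195:320],None,fx=6,fy=6,interpolation=cv2.INTER_NEAREST);b=cv2.resize(im[185:235,195:320],None,fx=6,fy=6,interpolation=cv2.INTER_NEAREST)
cv2.imwrite('pics/w2c.png',cv2.cvtColor(np.vstack([a,b])[:600],cv2.COLOR_RGB2BGR))
c=cam('wrist',s);P=cloud(c,d)
m=(P[...,2]>50)&(P[...,2]<100)&(np.hypot(P[...,0]-537,P[...,1]+275)<110)
v,u=np.where(m)
for k in zip(u,v,P[m].round(0)): 
    if k[2][2]>76: print(k)
```

```text
(np.int64(226), np.int64(101), array([ 578., -224.,   83.]))
(np.int64(227), np.int64(101), array([ 579., -225.,   83.]))
(np.int64(228), np.int64(101), array([ 579., -226.,   83.]))
(np.int64(229), np.int64(101), array([ 580., -227.,   84.]))
(np.int64(230), np.int64(101), array([ 580., -227.,   83.]))
(np.int64(278), np.int64(101), array([ 603., -266.,   81.]))
(np.int64(279), np.int64(101), array([ 603., -267.,   82.]))
(np.int64(280), np.int64(101), array([ 604., -268.,   82.]))
(np.int64(281), np.int64(101), array([ 604., -268.,   82.]))
(np.int64(225), np.int64(102), array([ 577., -224.,   82.]))
(np.int64(226), np.int64(102), array([ 578., -225.,   84.]))
(np.int64(227), np.int64(102), array([ 578., -226.,   87.]))
(np.int64(228), np.int64(102), array([ 579., -226.,   85.]))
(np.int64(229), np.int64(102), array([ 579., -227.,   84.]))
(np.int64(230), np.int64(102), array([ 580., -228.,   82.]))
(np.int64(231), np.int64(102), array([ 580., -228.,   81.]))
(np.int64(276), np.int64(102), array([ 601., -265.,   79.]))
(np.int64(277), np.int64(102), array([ 602., -266.,   82.]))
(n
[... 9179 characters left out ...]
array([ 503., -337.,   86.]))
(np.int64(287), np.int64(225), array([ 503., -338.,   87.]))
(np.int64(288), np.int64(225), array([ 504., -339.,   87.]))
(np.int64(289), np.int64(225), array([ 503., -341.,   83.]))
(np.int64(217), np.int64(226), array([ 466., -275.,   87.]))
(np.int64(218), np.int64(226), array([ 467., -276.,   88.]))
(np.int64(219), np.int64(226), array([ 467., -277.,   86.]))
(np.int64(284), np.int64(226), array([ 499., -338.,   80.]))
(np.int64(285), np.int64(226), array([ 501., -337.,   84.]))
(np.int64(286), np.int64(226), array([ 502., -337.,   87.]))
(np.int64(287), np.int64(226), array([ 502., -338.,   87.]))
(np.int64(288), np.int64(226), array([ 503., -339.,   87.]))
```

View pics/w2c.png

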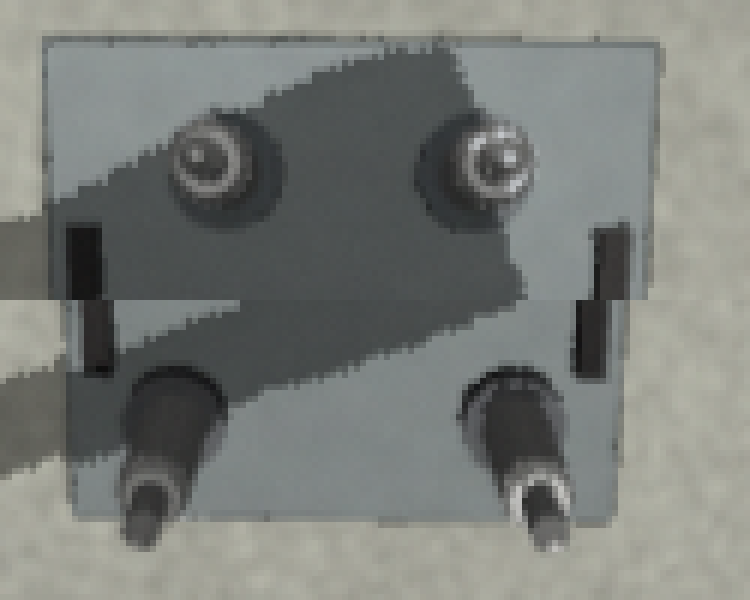

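```bash
cat > m2.py <<'E'
from h import *
s,im,d=load('w2');c=cam('wrist',s)
XY=np.array([(60,24),(60,-24),(-60,36),(-60,-36.)])
def fit(A,B):
    a=A-A.mean(0);b=B-B.mean(0);th=np.arctan2((a[:,0]*b[:,1]-a[:,1]*b[:,0]).sum(),(a*b).sum())
    R=np.array([[np.cos(th),-np.sin(th)],[np.sin(th),np.cos(th)]]);t=B.mean(0)-R@A.mean(0);return t,np.degrees(th),(B-A@R.T-t)
tips=np.array([(228.3,104.2),(279.0,104.2),(217.9,225.6),(287.0,225.5)])
print('tips',fit(XY,onz(c,tips,86)[:,:2]))
cor=np.array([(202.3,84),(304.5,85.2),(206.8,221.2),(297.5,221.8)])
print('corners',fit(np.array([(85,60),(85,-60),(-85,60),(-85,-60.)]),onz(c,cor,12)[:,:2]))
# shoulder rings z=64
q=lambda x,y,v0:(195+x/6-.5,v0+y/6-.5)
ring=np.array([q(210,165,78),q(492,168,78),q(152,490,135),q(540,493,135)])
print('ring',fit(XY,onz(c,ring,64)[:,:2]))
E
python3 m2.py
```

```text
tips (array([ 536.684, -277.479]), np.float64(29.79908473402867), array([[ 0.271, -0.712],
       [-0.155,  0.525],
       [-0.257, -0.132],
       [ 0.141,  0.32 ]]))
corners (array([ 536.799, -277.611]), np.float64(29.68034150747464), array([[ 0.221, -0.925],
       [-1.125,  0.527],
       [ 0.425,  0.084],
       [ 0.479,  0.314]]))
ring (array([ 537.314, -276.743]), np.float64(29.770089674957852), array([[-0.545, -0.894],
       [-1.26 , -0.056],
       [ 0.937,  0.517],
       [ 0.868,  0.433]]))
```

```bash
cat >> h.py <<'E'
D=np.array([0,0,-1.])
def frame(yawd,tilt=30):
    a=np.radians(yawd);t=np.radians(tilt);x=np.array([np.cos(t)*np.cos(a),np.cos(t)*np.sin(a),-np.sin(t)]);n=np.array([np.sin(t)*np.cos(a),np.sin(t)*np.sin(a),np.cos(t)]);return x,n
SINK=(np.array([548.2,194.3,70.7]),-7.6);COVER=(np.array([566.2,327.9,71.2]),-7.8)
BASE=np.array([536.8,-277.4]);BYAW=29.75
VIA=np.array([400,20,300.])
def st(tag=''):
    s=sensors.read_state();print(tag,round(s['t'],2),s['eef_pos'],'F',s['force'],'M',s['wrist_torque'],'w',s['grip_width']);return s
E
python3 - <<'E'
from h import *
c,y=SINK;x,n=frame(y);R=rot(x,-n)
ctrl.gripper_to(64)
ctrl.move_ptp(VIA,rot([1,0,0],D))
ctrl.move_ptp(c+n*110,R)
st('pre')
hit=ctrl.move_l(c+n*31,vel=100,threshold=12)
st(f'at {hit}')
snap('wrist','w3')
E
```

```text
pre 7.23 [603.218 186.097 166.657] F [ 0.458 -0.203  0.927] M [-0.054 -0.174 -0.027] w 64.04203191632797
at False 8.18 [564.384 192.241  98.372] F [-0.053 -0.132 -0.128] M [-0.045 -0.192  0.046] w 64.20578792875808
```

View pics/w3.png

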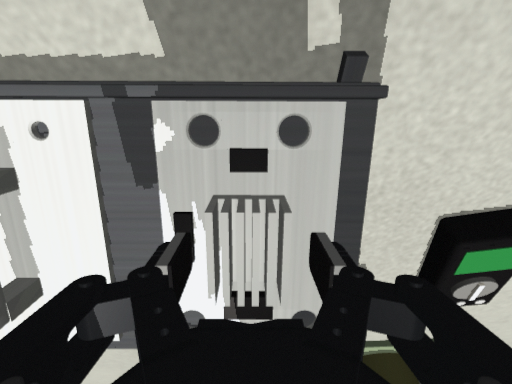

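Run:
```python
from h import *
c,y=SINK;x,n=frame(y)
ctrl.gripper_to(30,60);st('grip')
p=np.array(sensors.read_state()['eef_pos'])
ctrl.move_l(p+n*90,vel=120);st('up')
snap('wrist','w4')
```

```text
grip 8.56 [564.875 192.239  98.278] F [2.446 0.349 1.962] M [ 0.001 -0.455 -0.017] w 39.00721994395259
up 9.47 [608.513 186.277 175.006] F [-0.603 -0.211 -3.043] M [-0.096 -0.477  0.002] w 38.83027549615722
```

View pics/w4.png

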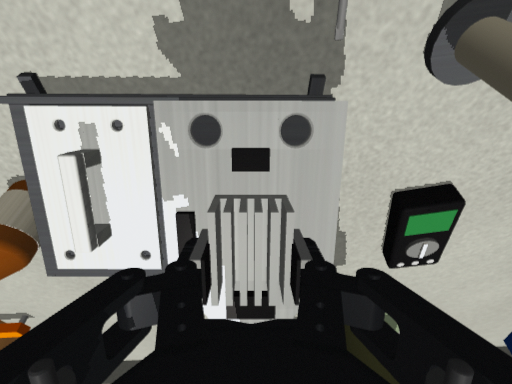

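```bash
cat > m4.py <<'E'
from h import *
import sys
def holes(name,seeds,r,zt,sgn=-1):
    s,im,d=load(name);g=cv2.cvtColor(im,cv2.COLOR_RGB2GRAY)
    p=optics.camera_params('wrist');T=p['T_tool_cam'];K=p['mtx'];out=[];px=[]
    for u,v in seeds:
        w=g[v-r:v+r+1,u-r:u+r+1].astype(float);t=(np.percentile(w,90)+np.percentile(w,5))/2
        m=(w<t).astype(np.uint8);n,l,stt,ce=cv2.connectedComponentsWithStats(m);i=l[r,r]
        cn,_=cv2.findContours((l==i).astype(np.uint8),cv2.RETR_EXTERNAL,cv2.CHAIN_APPROX_NONE)
        cn=max(cn,key=len);(ex,ey),ax,_=cv2.fitEllipse(cn);q=np.array([u-r+ex,v-r+ey]);px.append(q)
        dv=T[:3,:3]@np.linalg.inv(K)@np.array([*q,1]);o=T[:3,3];out.append(o+dv*(zt-o[2])/dv[2]);print(q,'axes',np.array(ax)+1,'dmed',np.median(d[v+r:v+r+3,u-2:u+3]))
    return np.array(px),np.array(out)
if __name__=='__main__':
    for z in (29,31,33):
        px,o=holes('w4',[(205,130),(295,130)],22,z);print(z,o,'sep',np.linalg.norm(o[0]-o[1]),'yaw',np.degrees(np.arctan2(o[1,0]-o[0,0],o[1,1]-o[0,1])))
    s,im,d=load('w4');c=cam('wrist',s);P=(cloud(c,d)-s['eef_pos'])@s['eef_rot']
    for u,v in((250,130),(180,180),(325,180),(320,240),(250,185)):print(u,v,P[v-2:v+3,u-2:u+3].reshape(-1,3).mean(0))
E
python3 m4.py
```

```text
[205.129 130.06 ] axes [30.92  32.295] dmed 148.65378
[295.595 130.173] axes [30.97  32.459] dmed 148.91476
29 [[ 60.086 -22.149  29.   ]
 [ 60.104  24.763  29.   ]] sep 46.912040602964815 yaw 0.021765826385413717
[205.129 130.06 ] axes [30.92  32.295] dmed 148.65378
[295.595 130.173] axes [30.97  32.459] dmed 148.91476
31 [[ 59.99  -22.469  31.   ]
 [ 60.009  25.082  31.   ]] sep 47.550914795389836 yaw 0.02176582638539962
[205.129 130.06 ] axes [30.92  32.295] dmed 148.65378
[295.595 130.173] axes [30.97  32.459] dmed 148.91476
33 [[ 59.895 -22.789  33.   ]
 [ 59.913  25.401  33.   ]] sep 48.18978898781485 yaw 0.021765826385411247
250 130 [60.043  1.115 31.332]
180 180 [ 32.952 -37.638  31.537]
325 180 [33.126 42.654 31.362]
320 240 [-3.083 42.433 31.366]
250 185 [31.697  1.161 25.433]
```

```bash
python3 - <<'E'
from h import *
x,_=frame(BYAW,0);R=rot(x,D);off=R@np.array([0,1.2,0])
tgt=np.array([*BASE,0])-off;tgt[2]=0;print(tgt)
ctrl.move_l(np.array([560,190,290.]),rot=rot(frame(-7.6,0)[0],D),vel=180)
ctrl.move_ptp(VIA,rot([1,0,0],D))
ctrl.move_ptp(tgt+[0,0,160],R);ctrl.hold(0.3)
s=st('above')
s,im,d=snap('wrist','w5')
c=cam('wrist',s)
E
python3 - <<'E'
import cv2
im=cv2.imread('pics/w5.png');cv2.imwrite('pics/w5b.png',cv2.resize(im[60:360,100:400],None,fx=2,fy=2,interpolation=cv2.INTER_CUBIC))
E
```

```text
[ 536.205 -276.358    0.   ]
above 12.92 [ 536.562 -275.767  160.811] F [ 0.4    0.135 -2.579] M [-0.001  0.028  0.048] w 38.64640708593684
```

View pics/w5b.png

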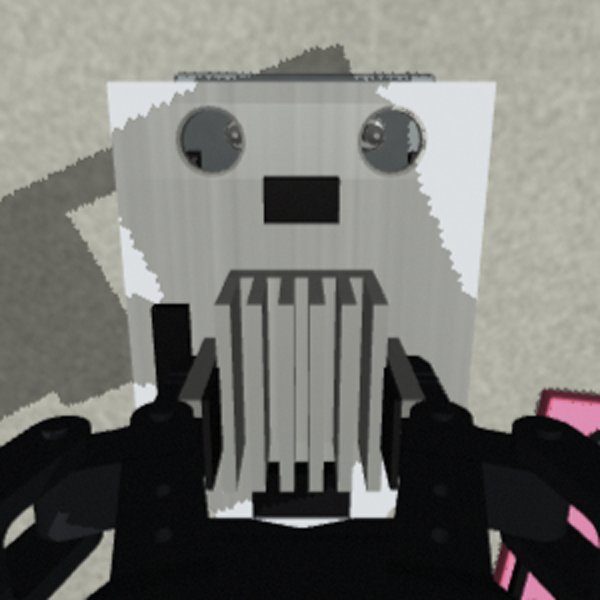

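Run:
```python
from h import *
from m4 import holes
p=optics.camera_params('wrist');T=p['T_tool_cam'];K=p['mtx']
s,im,d=load('w5');zt=s['eef_pos'][2]-86
for q in [(216.3,126.3),(285.8,125.8)]:
    dv=T[:3,:3]@np.linalg.inv(K)@np.array([*q,1]);o=T[:3,3];print(o+dv*(zt-o[2])/dv[2])
cv2.imwrite('pics/w5c.png',cv2.cvtColor(cv2.resize(im[105:150,180:325],None,fx=5,fy=5,interpolation=cv2.INTER_NEAREST),cv2.COLOR_RGB2BGR))
st();print(np.degrees(np.arctan2(s['eef_rot'][1,0],s['eef_rot'][0,0])),s['eef_rot'][:,2])
```

```text
[ 60.332 -23.13   74.811]
[60.721 24.142 74.811]
 12.97 [ 536.508 -275.9    160.678] F [ 0.679  0.255 -2.468] M [-0.031  0.04   0.047] w 38.77259509467937
29.807217026254893 [ 0.001 -0.001 -1.   ]
```

View pics/w5c.png

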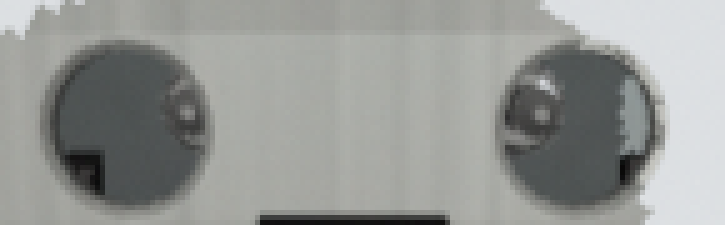

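Run:
```python
from h import *
p=optics.camera_params('wrist');T=p['T_tool_cam'];K=p['mtx']
s,im,d=load('w5');zt=s['eef_pos'][2]-86
for q in [(216.9,127.5),(287.7,127.5)]:
    dv=T[:3,:3]@np.linalg.inv(K)@np.array([*q,1]);o=T[:3,3];print(o+dv*(zt-o[2])/dv[2])
```

```text
[ 59.538 -22.746  74.811]
[59.598 25.476 74.811]
```

Run:
```python
from h import *
x,_=frame(BYAW,0);R=rot(x,D)
s=load('w5')[0];des=s['eef_pos']+R@np.array([-.3,.1,0])
des[2]=130;hit=ctrl.move_l(des,rot=R,vel=60);ctrl.hold(.3);s=st(f'130 des {des}')
s,im,d=snap('wrist','w6')
cv2.imwrite('pics/w6b.png',cv2.cvtColor(cv2.resize(im[80:260,150:350],None,fx=4,fy=3.3,interpolation=cv2.INTER_CUBIC),cv2.COLOR_RGB2BGR))
```

```text
130 des [ 536.352 -276.003  130.   ] 13.92 [ 536.624 -276.193  130.506] F [-0.495  0.164 -3.167] M [0.016 0.001 0.039] w 38.629298058579785
```

View pics/w6b.png

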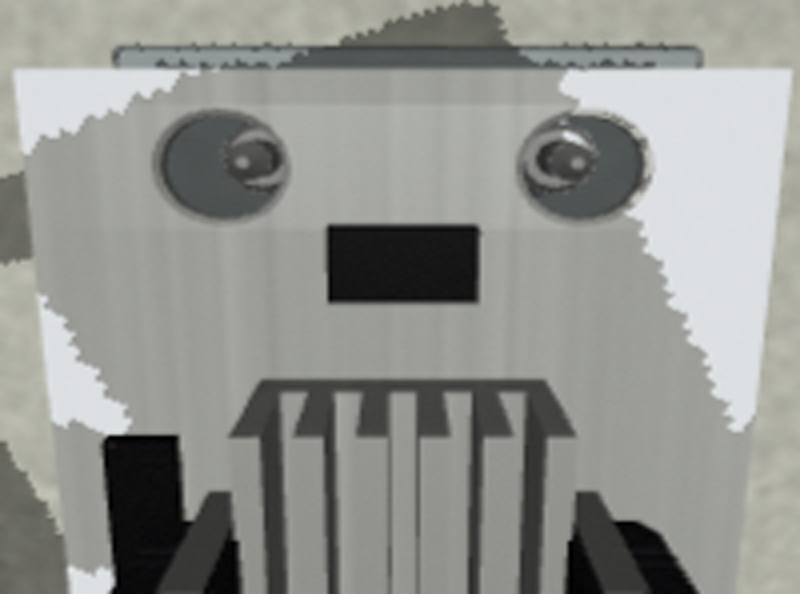

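Run:
```python
from h import *
x,_=frame(BYAW,0);R=rot(x,D)
des=np.array([536.2,-276.0,0])
for z,v in((95,60),(75,40),(64,30)):
    des[2]=z;hit=ctrl.move_l(des,rot=R,vel=v,threshold=8);s=st(f'{z} {hit}')
    if hit:break
snap('wrist','w7')
```

```text
95 False 14.7 [ 536.327 -276.123   94.702] F [ 1.629 -1.137 -4.971] M [-0.225 -0.257 -0.137] w 39.020220755577974
75 False 15.35 [ 536.374 -276.083   74.694] F [ 3.688 -2.182 -5.318] M [-0.446 -0.432 -0.197] w 38.75587519872877
64 False 15.87 [ 536.38  -276.055   63.786] F [ 3.171 -2.012 -5.29 ] M [-0.385 -0.487 -0.198] w 38.90133394166053
```

View pics/w7.png

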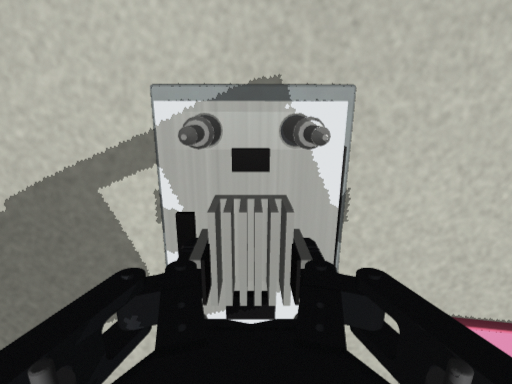

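Run:
```python
from h import *
x,_=frame(BYAW,0);R=rot(x,D)
des=np.array([536.7,-276.4,62])
ctrl.move_l(des,rot=R,vel=20,threshold=8);st('shift')
des[2]=53;hit=ctrl.move_l(des,rot=R,vel=12,threshold=5);ctrl.hold(.2);st(f'down {hit}')
```

```text
shift 16.18 [ 536.422 -276.187   61.784] F [ 1.412 -0.651 -3.537] M [-0.162 -0.305 -0.129] w 38.88417487112961
down True 16.88 [ 536.422 -276.208   56.656] F [-1.097  0.578  6.189] M [-0.077 -0.03  -0.035] w 39.11337195339163
```

Run:
```python
from h import *
x,_=frame(BYAW,0);R=rot(x,D)
ctrl.gripper_to(62);s=st('open')
p=np.array(s['eef_pos']);
ctrl.move_l(p+[0,0,90],rot=R,vel=150);ctrl.move_l(p+[0,0,175]-20*x,rot=R,vel=200)
snap('wrist','w8');st()
s,im,d=load('w8');c=cam('wrist',s);P=cloud(c,d)
y=np.array([-x[1],x[0],0]);L=P-np.array([*BASE,0]);L=np.stack([L@x,L@y,P[...,2]],-1)
for X in range(70,-75,-10):
    print(X,[round(float(np.median(L[m][:,2])),1) if (m:=(abs(L[...,0]-X)<3)&(abs(L[...,1]-Y)<3)).sum()>0 else None for Y in range(45,-46,-10)])
cv2.imwrite('pics/w8b.png',cv2.cvtColor(cv2.resize(im[60:260,130:370],None,fx=3.3,fy=3,interpolation=cv2.INTER_CUBIC),cv2.COLOR_RGB2BGR))
```

```text
open 17.23 [ 535.389 -275.457   54.864] F [-0.216  0.162  0.081] M [ 0.018 -0.052  0.041] w 61.97028649562781
 18.62 [ 517.042 -284.47   227.414] F [ 0.235 -0.095 -0.41 ] M [ 0.029 -0.014 -0.008] w 62.102957824493
70 [25.9, 26.1, 26.0, 25.9, 26.3, 26.1, 26.2, 25.9, 25.8, 25.9]
60 [26.2, 26.5, 84.5, 26.4, 26.2, 25.7, 26.3, 84.3, 25.9, 25.9]
50 [26.3, 26.0, 25.3, 26.3, 29.1, 29.6, 25.9, 25.8, 25.8, 25.8]
40 [26.2, 26.2, 26.2, 26.4, 30.8, 30.9, 25.9, 26.1, 25.8, 26.0]
30 [26.2, 26.1, 26.0, 26.1, 26.1, 26.0, 25.8, 26.4, 26.1, 25.9]
20 [26.1, 26.1, 26.3, 52.6, 55.4, 44.2, 48.6, 25.8, 26.2, 26.1]
10 [26.3, 30.2, 26.2, 54.5, 55.5, 46.0, 43.2, 26.0, 26.0, 26.1]
0 [26.9, 29.6, 302.5, 302.0, 55.1, 303.3, 302.5, 26.2, 26.0, 26.1]
-10 [257.0, 247.3, 297.1, 284.5, 291.1, 289.6, 280.2, 295.9, 256.1, 260.4]
-20 [262.8, 235.0, 25.9, 47.8, 55.9, 54.8, 43.6, 26.9, 26.1, 263.9]
-30 [262.5, 228.4, 26.1, 25.9, 25.9, 26.4, 26.6, 27.4, 26.4, 263.4]
-40 [26.3, 26.4, 26.1, 31.5, 31.8, 32.2, 26.8, 26.1, 25.9, 26.1]
-50 [26.1, 26.6, 26.5, 31.7, 31.8, 32.1, 26.5, 26.5, 26.3, 26.0]
-60 [26.0, 81.9, 26.2, 26.4, 26.1, 26.1, 26.1, 26.0, 81.3, 26.2]
-70 [25.5, None, 26.2, 26.3, 26.0, 26.0, 26.1, 25.8, None, 25.6]
```

View pics/w8b.png

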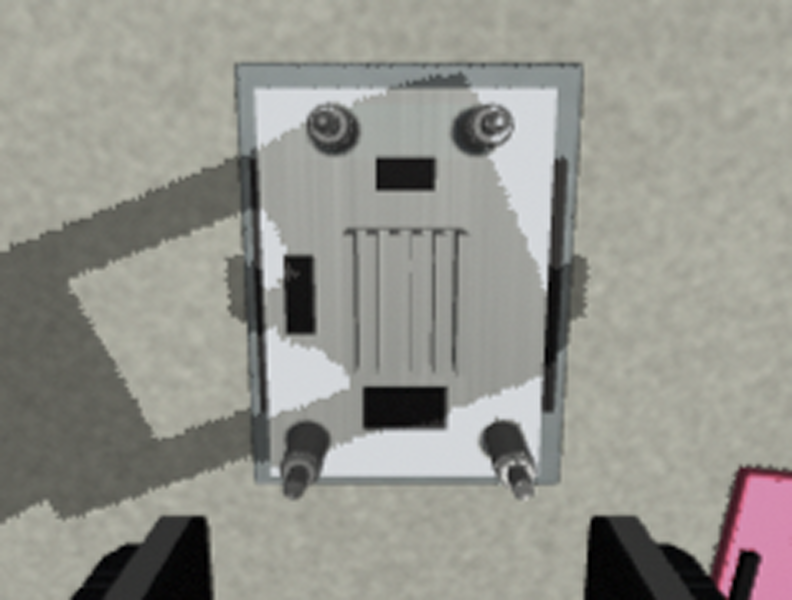

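Run:
```python
from h import *
c,y=COVER;x,n=frame(y);R=rot(x,-n)
ctrl.move_ptp(VIA,rot([1,0,0],D))
ctrl.gripper_to(42)
ctrl.move_ptp(c+n*120,R)
hit=ctrl.move_l(c+n*35,vel=100,threshold=12)
st(f'at {hit}')
snap('wrist','w9')
```

```text
at False 22.68 [584.393 325.581 102.437] F [-0.437 -0.248 -0.526] M [-0.067 -0.246  0.049] w 41.986884058505495
```

View pics/w9.png

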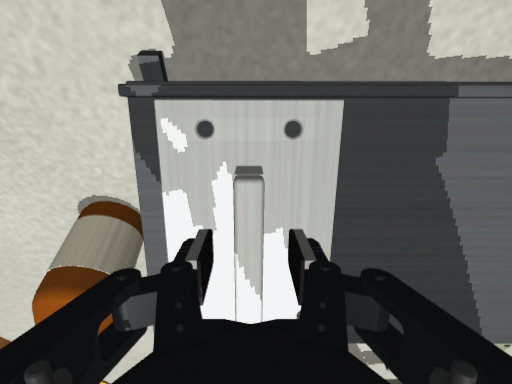

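Bar (u≈249) is centred between the pads (≈212 and 288), and the bottle is clear of the gripper. Gripping and lifting.

Run:
```python
from h import *
c,y=COVER;x,n=frame(y)
ctrl.gripper_to(5,60);s=st('grip')
p=np.array(s['eef_pos'])
ctrl.move_l(p+n*90,vel=120);ctrl.hold(.2);st('up')
snap('wrist','w10')
from m4 import holes
for z in (35,36):
    px,o=holes('w10',[(205,129),(293,129)],14,z);print(z,o,'sep',np.linalg.norm(o[0]-o[1]))
s,im,d=load('w10');cc=cam('wrist',s);P=(cloud(cc,d)-s['eef_pos'])@s['eef_rot']
for u,v in((250,130),(185,180),(320,180),(325,230)):print(u,v,P[v-2:v+3,u-2:u+3].reshape(-1,3).mean(0))
```

```text
grip 23.09 [584.522 325.573 102.141] F [ 3.055 -0.6    1.907] M [ 0.025 -0.43  -0.01 ] w 12.567839366412317
up 24.2 [628.283 319.471 178.96 ] F [ 0.243 -0.307 -2.915] M [-0.041 -0.518  0.044] w 12.63579257021211
[206.227 128.586] axes [17.362 18.164] dmed 151.45206
[294.595 128.639] axes [17.029 18.037] dmed 151.16855
35 [[ 60.578 -22.479  35.   ]
 [ 60.626  25.149  35.   ]] sep 47.62848348706308
[206.227 128.586] axes [17.362 18.164] dmed 151.45206
[294.595 128.639] axes [17.029 18.037] dmed 151.16855
36 [[ 60.535 -22.635  36.   ]
 [ 60.583  25.305  36.   ]] sep 47.94005992065987
250 130 [59.853  1.115 35.385]
185 180 [ 32.113 -35.763  35.241]
320 180 [32.251 40.881 35.19 ]
325 230 [ 1.655 46.012 35.16 ]
```

View pics/w10.png

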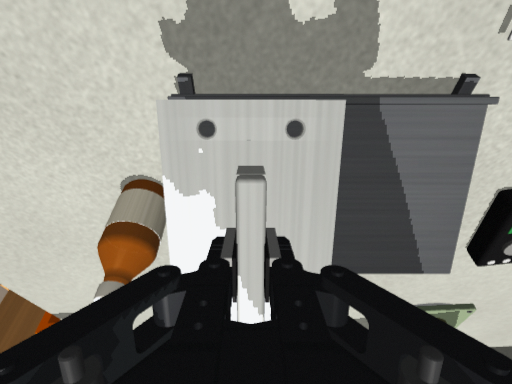

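Run:
```python
from h import *
x,_=frame(BYAW,0);R=rot(x,D)
ctrl.move_l(np.array([570,310,290.]),rot=rot(frame(-7.8,0)[0],D),vel=180)
ctrl.move_ptp(VIA,rot([1,0,0],D))
ctrl.move_ptp(np.array([535.9,-276.5,170]),R)
ctrl.move_l(np.array([535.9,-276.5,138]),rot=R,vel=60);ctrl.hold(0.4)
s=st('above')
s,im,d=snap('wrist','w11');print(s['eef_rot'][:,2],np.degrees(np.arctan2(s['eef_rot'][1,0],s['eef_rot'][0,0])))
cv2.imwrite('pics/w11b.png',cv2.cvtColor(cv2.resize(im[105:150,180:325],None,fx=5.5,fy=5.5,interpolation=cv2.INTER_NEAREST),cv2.COLOR_RGB2BGR))
```

```text
above 28.77 [ 536.022 -276.624  138.282] F [-0.398  0.377 -3.09 ] M [-0.042 -0.026 -0.008] w 12.473835828144844
[ 0. -0. -1.] 29.745636910177478
```

View pics/w11b.png

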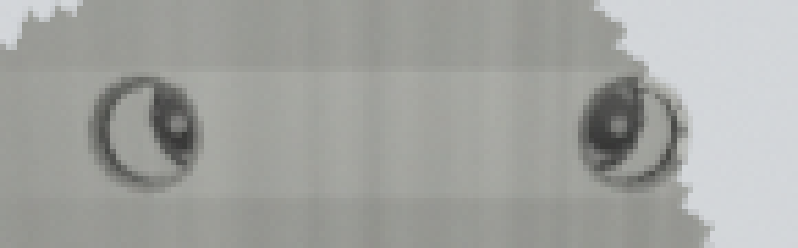

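View pics/w11.png

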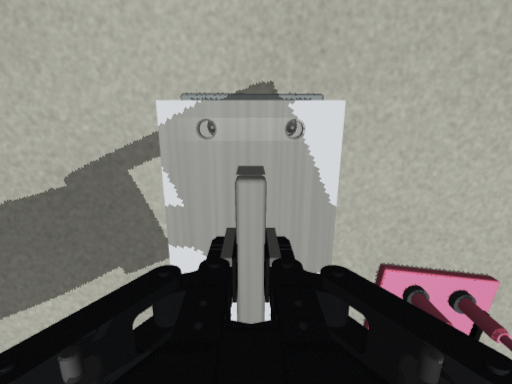

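Run:
```python
from h import *
p=optics.camera_params('wrist');T=p['T_tool_cam'];K=p['mtx']
s,im,d=load('w11');zt=s['eef_pos'][2]-86
for q in [(211.7,127.0),(291.9,127.2)]:
    dv=T[:3,:3]@np.linalg.inv(K)@np.array([*q,1]);o=T[:3,3];print(o+dv*(zt-o[2])/dv[2])
from m4 import holes
print(holes('w11',[(205,129),(293,129)],14,35.5) if 0 else '')
```

```text
[ 60.684 -23.176  52.282]
[60.627 25.068 52.282]
```

Run:
```python
from h import *
x,_=frame(BYAW,0);R=rot(x,D)
des=np.array([535.85,-276.4,0])
for z,v in((124,30),(117,20),(110,15)):
    des[2]=z;hit=ctrl.move_l(des,rot=R,vel=v,threshold=6);s=st(f'{z} {hit}')
    if hit:break
s,im,d=snap('wrist','w12')
cv2.imwrite('pics/w12b.png',cv2.cvtColor(cv2.resize(im[90:170,150:350],None,fx=4,fy=4,interpolation=cv2.INTER_CUBIC),cv2.COLOR_RGB2BGR))
```

```text
124 False 29.43 [ 535.79  -276.368  123.797] F [-0.42  -0.211 -2.212] M [ 0.025 -0.019  0.003] w 12.746650994532553
117 False 29.93 [ 535.893 -276.43   116.898] F [ 0.786  0.577 -3.535] M [-0.058 -0.028 -0.072] w 12.571446083875644
110 False 30.55 [ 535.946 -276.407  109.916] F [ 0.603 -0.423 -3.632] M [-0.104 -0.168 -0.056] w 12.719038495027279
```

View pics/w12b.png

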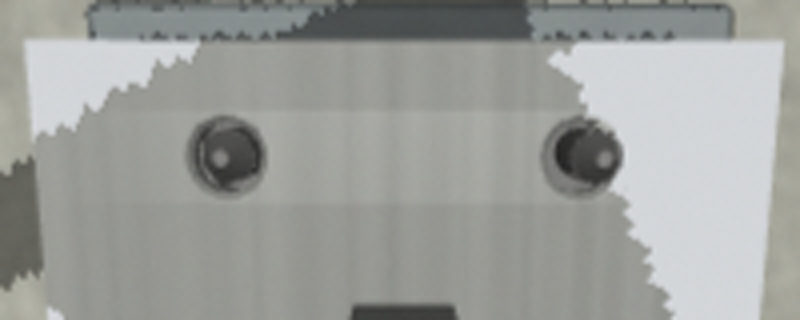

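Run:
```python
from h import *
x,_=frame(BYAW,0);R=rot(x,D)
des=np.array([536.0,-276.65,109])
ctrl.move_l(des,rot=R,vel=10,threshold=6);st('shift')
des[2]=101;hit=ctrl.move_l(des,rot=R,vel=10,threshold=5);ctrl.hold(.2);st(f'down {hit}')
```

```text
shift 30.85 [ 535.897 -276.619  108.943] F [ 0.486 -0.938 -3.047] M [-0.043 -0.036 -0.043] w 12.675820751555381
down True 31.58 [ 535.925 -276.62   104.46 ] F [-0.268  0.204  6.359] M [ 0.058  0.039 -0.015] w 12.844475242981062
```

Run:
```python
from h import *
x,_=frame(BYAW,0);R=rot(x,D)
ctrl.gripper_to(42);s=st('open')
p=np.array(s['eef_pos']);
ctrl.move_l(p+[0,0,80],rot=R,vel=120);ctrl.move_l(p+[0,0,140]-25*x,rot=R,vel=200)
snap('wrist','w13');st();ctrl.hold(.1)
snap('scene','s13');snap('top','t13')
s,im,d=load('w13');c=cam('wrist',s);P=cloud(c,d)
y=np.array([-x[1],x[0],0]);L=P-np.array([*BASE,0]);L=np.stack([L@x,L@y,P[...,2]],-1)
for X in range(70,-75,-10):
    print(X,[round(float(np.median(L[m][:,2])),1) if (m:=(abs(L[...,0]-X)<3)&(abs(L[...,1]-Y)<3)).sum()>0 else None for Y in range(45,-46,-10)])
cv2.imwrite('pics/w13b.png',cv2.cvtColor(cv2.resize(im[60:260,130:370],None,fx=3.3,fy=3,interpolation=cv2.INTER_CUBIC),cv2.COLOR_RGB2BGR))
_,im,_=load('s13');crop(im,90,130,250,290,3.7,'s13c')
```

```text
open 31.98 [ 534.301 -275.466  102.068] F [0.559 0.429 0.166] M [ 0.069 -0.017  0.013] w 42.07284883768631
 33.32 [ 512.041 -287.179  240.331] F [1.274 0.579 0.409] M [-0.003  0.076  0.059] w 42.196500957477284
70 [70.0, 70.2, 70.1, 70.2, 70.4, 70.0, 70.1, 70.0, 70.1, 70.0]
60 [69.9, 70.0, 83.6, 69.8, 70.2, 69.9, 70.1, 83.3, 70.0, 69.9]
50 [70.2, 70.0, 70.0, 70.2, 69.7, 70.2, 69.9, 70.0, 69.8, 70.2]
40 [70.1, 70.2, 70.0, 70.2, 360.0, 70.5, 70.0, 70.0, 70.1, 69.8]
30 [70.0, 70.0, 70.2, 70.0, 104.9, 104.4, 69.8, 70.1, 70.1, 69.7]
20 [70.0, 69.9, 70.1, 70.3, 104.8, 104.7, 70.1, 70.0, 69.9, 70.0]
10 [70.1, 70.0, 70.3, 70.2, 105.1, 104.4, 70.0, 69.8, 69.8, 69.7]
0 [70.1, 70.1, 70.0, 70.3, 104.9, 104.5, 70.1, 70.1, 70.0, 69.8]
-10 [70.3, 70.1, 299.0, 312.7, 104.8, 315.7, 305.6, 289.8, 69.9, 69.9]
-20 [275.0, 243.2, 250.0, 294.7, 302.7, 301.0, 70.5, 305.7, 269.3, 297.1]
-30 [275.1, 70.2, 244.6, 69.8, 105.1, 104.8, 70.2, 70.1, 273.3, 293.2]
-40 [278.1, 70.2, 233.6, 70.0, 104.5, 104.3, 70.3, 69.9, 70.0, 288.2]
-50 [70.0, 69.8, 70.3, 70.2, 70.4, 70.3, 70.3, 69.9, 70.4, 70.1]
-60 [70.1, 82.2, 69.8, 70.3, 70.2, 70.0, 70.1, 70.1, 82.3, 69.7]
-70 [70.3, 70.1, 70.2, 69.8, 70.0, 70.0, 70.3, 69.9, 69.8, 70.0]
```

View pics/w13b.png

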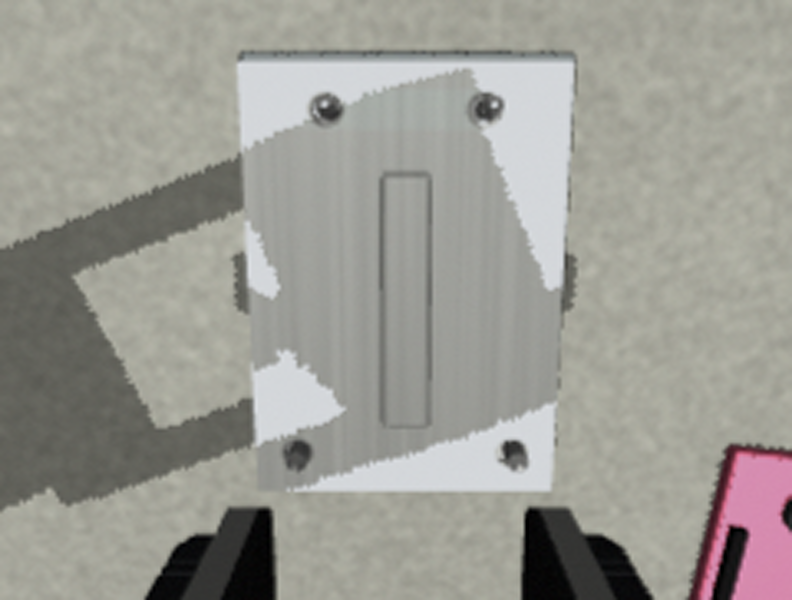

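View pics/s13c.png

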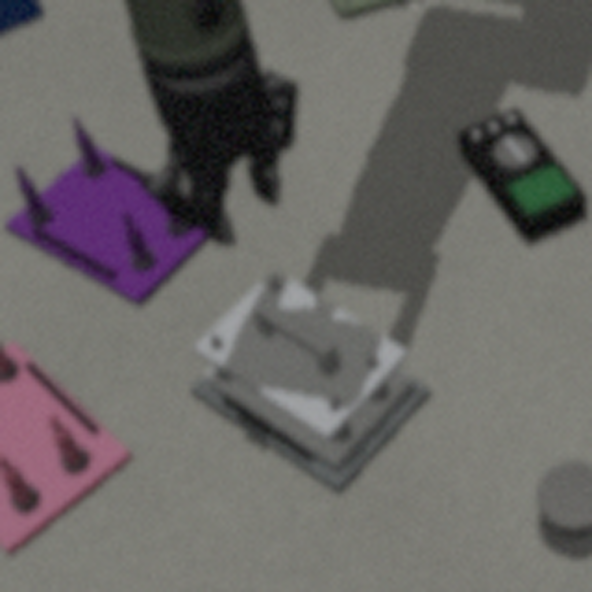

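View pics/t13.png

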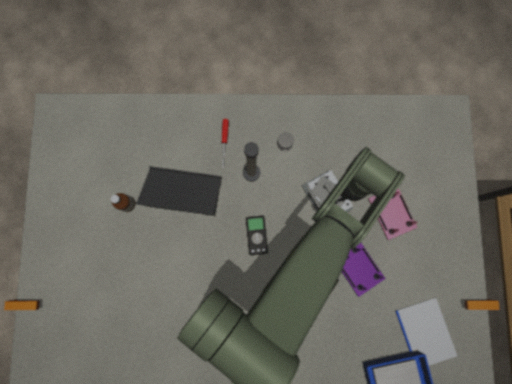

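Run:
```python
from h import *
ctrl.hold(.3);st();print(ctrl.finish_job())
```

```text
33.82 [ 512.635 -287.764  241.851] F [-0.605 -0.788 -0.83 ] M [-0.006 -0.05  -0.006] w 42.135962325351215
the job is handed in; nothing more can be done
None
```

The stack is assembled on the grey base and handed in at 33.8 s. The heat-sink plate went on first, then the cover plate. Each was lowered with a force threshold, and the contact force read about 6 N up both times.

**Heat-sink plate:** the depth readings show its upper face level at about 26 mm, against a nominal 25 mm. All four standoffs come through its holes.

**Cover plate:** its upper face is level at 70.0 ± 0.4 mm, against a nominal 69 mm, with all four pins through. Both plates read the same 1 mm high, so I take that as camera bias and not a bad seat. Tool heights at contact were 56.7 mm (56.4 expected) for the heat-sink plate and 104.5 mm (104.3 expected) for the cover plate.

**Surroundings:** in the last top view the column, meter, bottle, spool and screwdriver stand where they were. The gripper ended clear of everything.

**Disagreements:**
- The first plane fit to the depth points was wrong, so I discarded it and used the hole positions with the given 30° slope.
- Lowering the heat-sink plate met a light side force of about 4 N, which a shift of about half a millimetre reduced to about 1.5 N.
- On release the reported tool position jumped 1–2 mm each time, but the plates did not shift.

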